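# Centre the wobbly chocolate bear on its cake stand

## Robot

A 7-joint arm with a two-finger parallel gripper is mounted at the origin on the work surface. World frame = base frame: x ahead of the robot, y to its left, z up, the work surface at z = 0. Lengths are in m, angles in rad, forces in N, time in s.
With the tool pointing down it reaches from about 0.35 to 0.9 m from the base axis. Payload 8.1 kg.
Tool frame: the origin (TCP) lies at the very end of the fingers, on their centre line; the grasp point (between the pads) lies 19 mm behind it; z points along the fingers, y is the line along which they close (so a half turn about z gives the same grasp; the last joint's range is limited). The gripper opens to 92 mm and grips with 3 to 60 N. Pads are 19 mm wide; open, the fingers measure 130 mm over their backs; the gripper's body (75 mm by 190 mm) begins 47 mm behind the grasp point.
Start: joints at [-1.279, 0.434, 0.025, 1.573, -0.012, 1.134, -0.075], TCP at [0.24, 0.577, 0.227] pointing down, gripper open.
Joint ranges: [-2.62, 2.62], [-0.44, 2.09], [-1.27, 1.32], [0.08, 2.57], [-1.32, 4.46], [0.12, 2], [-2.74, 2.74]. Speed limits (rad/s): [2.22, 2.22, 3.01, 3.01, 3.14, 3.14, 3.14].

## Interface

Orientations are given as a rotation vector (axis times angle).
In Python, from cell import arm gives the robot as it stands.
- The arm moves only by the tool drive_tool, never from a script. Its argument "targets" is a list of rows, each a list of 7 numbers: the turn, a rotation vector about the world's x, y, z in units of 5 degrees (1.0 is 5 degrees), then the shift along the world's x, y, z in units of 40 mm (1.0 is 40 mm), then the opening, from 0 (shut) to 1 (fully open). In form: [[wx, wy, wz, dx, dy, dz, fingers], ...]. A call has 1 to 5 rows; each row is the pose to reach, as a shift and turn from the pose commanded when the call began; what a row does not reach only later rows make up. A row lasts 1/10 s, in which the tool goes at most 50 mm and 8.59 degrees, less where a joint would pass 70% of its speed; a pose out of reach is approached as far as the arm can. A call with a gripper value outside its range is refused whole. The fingers move at their own pace and stop on an object; "force" is the grip in N (left out, the last holds). Time passes only in rows, so rows that repeat a pose let the fingers close. It gives the time, the measured TCP pose, the force, the opening and the grip force at its end, in the units of the state.
- arm.observe(): the state, without advancing time (a new reading comes with each control period).
- arm.get_image(name): name is "scene" or "top" or "wrist"; returns a dict with "pixels" (400x640x3 uint8, red, green, blue), "intrinsics" (3x3 intrinsics, pixels), "rvec" (rotation vector, rad) and "tvec" (3), from world to camera coordinates, as OpenCV has them; the wrist camera has in their place "mount" (4x4, takes a point from camera to tool coordinates, whose origin is the TCP and whose axes are the flange's). Camera axes: x right, y down, z forward; pixel columns grow to the right and rows downward; lengths in m; the calibration is good to about 2 mm. A picture is of the moment at which its call begins: read the wrist's pose just before it. There is no depth.
- arm.sign_off(): hands the job in; it is judged then, once.
The state is a dict: "clock": time; "joints": joint angles; "dq": joint speeds; "joint_efforts": joint torques, N m; "position": TCP position; "ee_rot": TCP orientation; "force": force on the tool from outside, world axes, zero at the start; "ft_torque": the same for the moment, N m; "width": opening from 0.0 (shut) to 1.0 (fully open); "gripper_force": force on a finger pad.
Only numpy, scipy, OpenCV 4.12 (cv2) and the standard library are available. Lean on these libraries where they do the work, as an engineer would, in place of code of your own. Each camera call takes 0.05 s, during which the arm holds its last target. There are 200 camera calls.

## Task

The little chocolate bear stands off-centre on its white cake stand. Nudge it with light taps of the fingers until it stands upright in the middle of the stand, without gripping, lifting or toppling it. Leave the stand and the other goods on the counter where they are, and finish with the hand clear of everything.

Things in the scene. Friction and masses are not known exactly. Their poses are not given: they have to be found in the camera images.
- bear: loose top-heavy chocolate bear, 60 to 130 g, 62 mm tall. Origin: centre of its underside; z up, face on -x. Widest low down: flat foot disc 38 mm across, 8 mm tall; belly 34 mm across (15 to 22 mm up), head ball 29 mm across centred 44 mm up, snout 18 mm out from the axis. It slides when pushed low at the foot, tips when pushed high or hard; over 8 N is too rough. Wide finger backs can catch its head
- stand_top (a point): centre of the level round top of the white cake stand: top 110 mm across, 10 mm thick, no rim, 60 mm above the counter, on a 30 mm stem and 84 mm foot. z up. The stand is loose, about 0.9 kg. The bear starts 14 to 29 mm off this centre in any direction, its underside on this top
- jar: bystander: jar with a lid, 60 mm across, 100 mm tall, loose, origin at the centre of its underside
- cupcake: bystander: cupcake with pink icing, 70 mm across, 80 mm tall, origin at the centre of its underside
- giftbox: bystander: dark chocolate box with crossed red ribbon, 77 x 77 x 52 mm, origin at the centre of its underside
There are look-alikes about, which are no part of the job. There is more than one size of the part that bears stand_top; the job needs the largest.

How it is judged:
At the end, for the whole second after the job is handed in: the bear stands at rest and upright (within 0.1 rad) on the stand, the centre of its foot within 7 mm of the centre of the stand's top; the stand is within 12 mm and the jar, cupcake and gift box within 15 mm of where they started (horizontal distance between bear and stand_top below 0.007 m and angle between bear's own z axis and vertical below 0.1 rad and z of bear in the frame of stand_top between -0.003 and 0.003 m and linear speed of bear below 0.02 m/s and distance of stand_top from where it was at the start of the episode below 0.012 m and angle between stand_top's own z axis and vertical below 0.05 rad and distance of each of jar, cupcake, giftbox from where it was at the start of the episode below 0.015 m); the robot touches nothing.
It fails at once if the bear is tipped by more than 0.4 rad (angle between bear's own z axis and vertical above 0.4 rad).
It fails at once if the bear is lifted 10 mm or more off the stand's top, or falls off it (z of bear in the frame of stand_top above 0.01 m or z of bear in the frame of stand_top below -0.01 m).
It fails at once if the bear is gripped or pushed roughly, with more than 8 N (contact force between the fingers and bear above 8 N).
It fails at once if the stand is shoved more than 12 mm (distance of stand_top from where it was at the start of the episode above 0.012 m).
It fails at once if a bystander (jar, cupcake, gift box) is shoved more than 15 mm (distance of any of jar, cupcake, giftbox from where it was at the start of the episode above 0.015 m).
It also fails if it takes over 58 s, if anything falls off the work surface, if the arm or the gripper's body presses on something with over 40 N, if the wrist force passes 120 N, or if a joint passes its speed limit or range.

## Working session

There is one attempt and no reset: what is moved stays moved. The work goes in short steps, Python scripts to look and compute and a tool call to move; the robot and the scene stay as the last step left them, time stands still between calls to the robot, and variables do not carry over. Pictures are saved under pics/ and viewed, at most 10 in all, crops included, and the job is handed in when it is done.

Besides the shell and the picture viewer there is one more tool, called after "Request:" as name([rows], argument=value, ...), one row to a line, values as JSON. drive_tool: Moves the arm, as the interface text tells. Its arguments: {"type":"object","properties":{"targets":{"type":"array"},"force":{"type":"number"}},"required":["targets"]}

```bash
mkdir -p pics; ls; cat > h.py <<'E'
import numpy as np, cv2
from cell import arm
def grab(n,f=None):
    im=arm.get_image(n)
    if f: cv2.imwrite('pics/'+f,cv2.cvtColor(im['pixels'],cv2.COLOR_RGB2BGR))
    return im
def ray(im,uv,z):
    R=cv2.Rodrigues(np.array(im['rvec'],float))[0];t=np.array(im['tvec'],float).ravel()
    d=R.T@np.linalg.inv(im['intrinsics'])@np.array([uv[0],uv[1],1.]);c=-R.T@t
    return c+d*(z-c[2])/d[2]
def proj(im,p):
    return cv2.projectPoints(np.array(p,float).reshape(-1,1,3),np.array(im['rvec'],float),np.array(im['tvec'],float),np.array(im['intrinsics'],float),None)[0].reshape(-1,2)
E
python3 - <<'E'
from h import *
import pickle
a=grab('scene','s0.png');b=grab('top','t0.png')
pickle.dump((a,b),open('im0.pkl','wb'))
for i in(a,b):
    R=cv2.Rodrigues(np.array(i['rvec'],float))[0];print(-R.T@np.array(i['tvec']).ravel(),R[2],i['intrinsics'][0])
print(arm.observe())
E
```

```text
pics
[1.45535728 0.29775638 0.85847837] [-0.73131325 -0.24322347 -0.63719956] [481.11304695   0.         313.30748636]
[ 0.48740069 -0.00384832  1.06729204] [ 0.0777572   0.00464879 -0.99696149] [416.37686778   0.         324.95288384]
{'clock': 0.1, 'joints': array([-1.27858798,  0.43518174,  0.02497586,  1.57400842, -0.01159032,
        1.13399292, -0.07505832]), 'dq': array([-0.00012084, -0.00286234, -0.00182667, -0.00251108, -0.00011879,
       -0.00105523, -0.00030882]), 'joint_efforts': array([ 3.36273137e-03, -6.69117379e+01,  9.88216549e-01, -3.15144396e+01,
       -6.05321280e-02,  3.74985463e-02,  1.25795796e-05]), 'position': array([0.24027101, 0.57647209, 0.22600492]), 'ee_rot': array([-6.16154881e-01, -3.08043052e+00,  2.25947522e-03]), 'force': array([ 0.59269019, -0.66014741, -0.07675057]), 'ft_torque': array([ 0.01303075, -0.01269403, -0.01947235]), 'gripper_force': 0.0, 'width': 1.00078930408378}
```

View pics/s0.png

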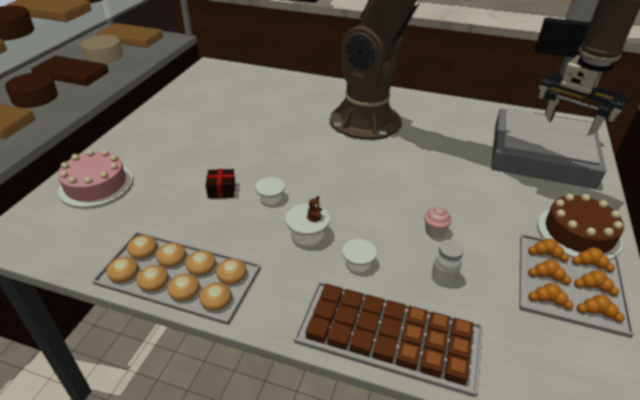

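View pics/t0.png

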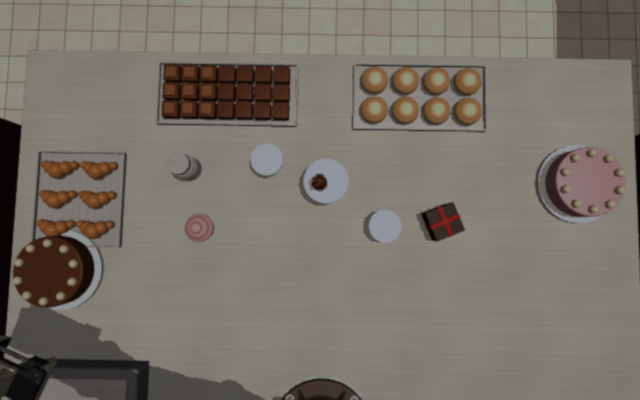

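The scene view shows the bear at about (314,210) on the stand at (308,222). In the top view the stand is at about (326,181) and the bear at (320,182), shifted to +y. Two smaller stands without bears are the look-alikes.

```bash
cat > m.py <<'E'
from h import *
def top_measure(im,box=(290,150,365,215),fill=True):
    x0,y0,x1,y1=box; p=im['pixels'][y0:y1,x0:x1].astype(int)
    hsv=cv2.cvtColor(im['pixels'][y0:y1,x0:x1],cv2.COLOR_RGB2HSV)
    return p,hsv
E
python3 - <<'E'
from h import *
import pickle
a,b=pickle.load(open('im0.pkl','rb'))
p=b['pixels']; 
print(p[181,295:360:2].tolist()); 
o=[]
for n,im,(x0,y0,x1,y1) in(('top',b,(290,145,365,220)),('scene',a,(275,185,340,255))):
    c=im['pixels'][y0:y1,x0:x1]; o.append(cv2.resize(cv2.cvtColor(c,cv2.COLOR_RGB2BGR),(395,580) if 0 else (395,400),interpolation=cv2.INTER_CUBIC))
cv2.imwrite('pics/c0.png',np.hstack(o))
E
```

```text
[[133, 129, 120], [132, 129, 119], [107, 103, 95], [79, 77, 71], [110, 111, 114], [145, 148, 159], [145, 148, 157], [123, 119, 118], [96, 87, 81], [59, 43, 32], [45, 24, 14], [56, 29, 18], [72, 43, 29], [68, 40, 27], [50, 24, 12], [41, 22, 14], [121, 118, 123], [145, 148, 158], [145, 148, 158], [145, 148, 159], [145, 148, 158], [145, 149, 159], [144, 149, 159], [145, 149, 159], [145, 149, 158], [145, 148, 159], [145, 148, 157], [135, 132, 125], [132, 128, 119], [132, 129, 119], [132, 128, 119], [132, 128, 119], [131, 127, 119]]
```

View pics/c0.png

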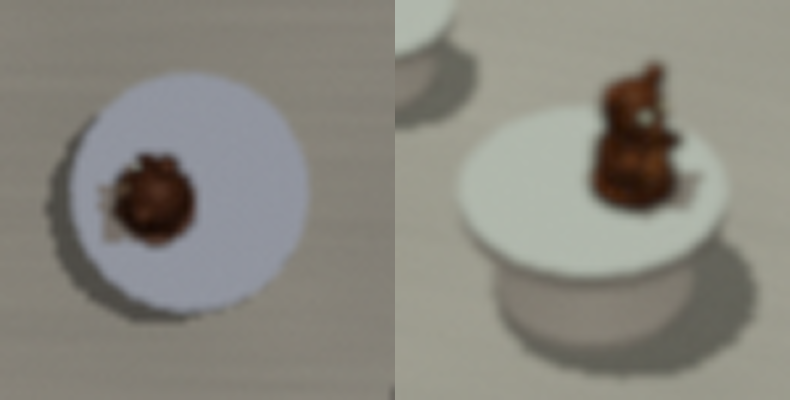

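```bash
cat > m.py <<'E'
from h import *
def bear_scene(im,c3,near=None):
    """foot centre from oblique view: bear dark mask, lowest part; c3 = stand centre"""
    u,v=proj(im,[c3])[0].astype(int); x0,y0=u-32,v-42
    c=cv2.resize(im['pixels'][y0:v+25,x0:u+32],None,fx=8,fy=8,interpolation=cv2.INTER_CUBIC)
    g=c.max(2); m=((g<100)&(c[...,0].astype(int)-c[...,2]>12)).astype(np.uint8)
    n,l,s,ce=cv2.connectedComponentsWithStats(m); k=1+np.argmax(s[1:,4]); m=(l==k)
    ys,xs=np.nonzero(m); yb=ys.max(); 
    f=lambda x,y:((x+.5)/8-.5+x0,(y+.5)/8-.5+y0)
    ub=np.median(xs[ys>yb-3])
    # widest low rows
    H=(yb-ys.min())
    w=[(xs[ys==r].max()-xs[ys==r].min(),r) for r in range(int(yb-.30*H),yb-8)]
    r=max(w)[1]; xl,xr=xs[ys==r].min(),xs[ys==r].max()
    P=ray(im,f((xl+xr)/2,yb),.06)
    cam=ray(im,(0,0),1e-9)*0; R=cv2.Rodrigues(np.array(im['rvec'],float))[0]; cam=-R.T@np.array(im['tvec'],float).ravel()
    d=P[:2]-cam[:2]; d/=np.linalg.norm(d)
    wid=np.linalg.norm(ray(im,f(xl,r),.062)-ray(im,f(xr,r),.062))
    return P[:2]+d*.019,wid,f((xl+xr)/2,yb)
def stand_top(im,box):
    x0,y0,x1,y1=box
    c=cv2.resize(im['pixels'][y0:y1,x0:x1],None,fx=8,fy=8,interpolation=cv2.INTER_CUBIC).astype(int)
    m=((c[...,2]-c[...,0]>2)&(c[...,2]>95)).astype(np.uint8)
    k=max(cv2.findContours(m,cv2.RETR_EXTERNAL,cv2.CHAIN_APPROX_NONE)[0],key=cv2.contourArea)
    e=cv2.fitEllipse(cv2.convexHull(k,returnPoints=True))
    f=lambda p:((p[0]+.5)/8-.5+x0,(p[1]+.5)/8-.5+y0)
    uv=f(e[0]); P=ray(im,uv,.06); h=P[2]
    pts=np.array([ray(im,f(q),.06) for q in cv2.convexHull(k)[:,0]])
    ctr,rad=cv2.minEnclosingCircle(pts[:,:2].astype(np.float32)*1000)
    return P,np.array(ctr),rad
E
python3 - <<'E'
from m import *
import pickle
a,b=pickle.load(open('im0.pkl','rb'))
P,c,r=stand_top(b,(290,145,365,220)); print('stand',P,c,r)
print('bear scene',bear_scene(a,P))
print(proj(a,P),proj(b,P))
# scene stand ellipse: white
x0,y0,x1,y1=275,185,340,255
q=cv2.resize(a['pixels'][y0:y1,x0:x1],None,fx=8,fy=8,interpolation=cv2.INTER_CUBIC)
m=(q[...,1]>168).astype(np.uint8)
k=max(cv2.findContours(m,cv2.RETR_EXTERNAL,cv2.CHAIN_APPROX_NONE)[0],key=cv2.contourArea)
pts=np.array([ray(a,((u+.5)/8-.5+x0,(v+.5)/8-.5+y0),.06) for u,v in cv2.convexHull(k)[:,0]])
print('scene stand',cv2.minEnclosingCircle(pts[:,:2].astype(np.float32)*1000))
# bear in top
x0,y0=290,145
q=cv2.resize(b['pixels'][145:220,290:365],None,fx=8,fy=8,interpolation=cv2.INTER_CUBIC)
m=(q.max(2)<85)&(q[...,0].astype(int)-q[...,2]>12)
n,l,s,ce=cv2.connectedComponentsWithStats(m.astype(np.uint8));i=1+np.argmax(s[1:,4]);print(s[i]/8)
uv=((ce[i][0]+.5)/8-.5+x0,(ce[i][1]+.5)/8-.5+y0);print('bear top ray z.07/.10',ray(b,uv,.07),ray(b,uv,.1))
# other objects rough
for n,uv,z in(('jar',(180,163),.1),('jarbase',(186,170),0),('cup',(199,228),.08),('gift',(444,222),.052),('st1',(266,160),.04),('st2',(384,226),.04)):print(n,ray(b,uv,z))
im=grab('wrist');print(im['mount'],im['intrinsics'])
E
```

```text
stand [0.60840584 0.00065366 0.06      ] [608.63909912   0.65954441] 55.50934982299805
bear scene (array([0.60076457, 0.01667563]), np.float64(0.03516724220965908), (np.float64(314.25), np.float64(221.4375)))
[[307.25281581 216.83179815]] [[325.36640549 180.70595932]]
scene stand ((608.4652099609375, 0.09803382307291031), 55.43171691894531)
[  21.125   29.375   15.75    16.25  1493.375]
bear top ray z.07/.10 [0.6032091  0.01655477 0.07      ] [0.59972541 0.01594101 0.1       ]
jar [0.63903492 0.34256821 0.1       ]
jarbase [0.63672521 0.36199597 0.        ]
cup [0.48774541 0.2975226  0.08      ]
gift [ 0.51370386 -0.28978695  0.052     ]
st1 [0.65998402 0.14974702 0.04      ]
st2 [ 0.50137174 -0.14565085  0.04      ]
[[ 1.70611300e-03 -9.56707304e-01 -2.91046773e-01  7.91776830e-02]
 [ 9.99997599e-01  2.03253009e-03 -8.19206728e-04  7.49499758e-04]
 [ 1.37530238e-03 -2.91044676e-01  9.56708474e-01 -1.57488004e-01]
 [ 0.00000000e+00  0.00000000e+00  0.00000000e+00  1.00000000e+00]] [[295.43955772   0.         315.02641941]
 [  0.         295.43955772 197.71214976]
 [  0.           0.           1.        ]]
```

Request:
drive_tool([
  [0,0,-1.6,0.65,-1,0,0],
  [0,0,-3.2,1.3,-2,0,0],
  [0,0,-4.8,1.95,-3,0,0],
  [0,0,-6.4,2.6,-4,0,0],
  [0,0,-8,3.25,-5,0,0],
], force=5)

```text
clock: 0.65
position: [0.3711, 0.3751, 0.2267]
ee_rot: [-1.64, -2.679, 0.0]
force: [1.3, 0.4, -0.1]
width: 0.614
gripper_force: 0.0
```

Request:
drive_tool([
  [0,0,-0.7,0.65,-0.95,0,0],
  [0,0,-0.7,1.3,-1.9,0,0],
  [0,0,-0.7,1.95,-2.85,0,0],
  [0,0,-0.7,2.6,-3.8,0,0],
  [0,0,-0.7,3.25,-4.75,0,0],
])

```text
clock: 1.15
position: [0.501, 0.1852, 0.2267]
ee_rot: [-1.714, -2.633, -0.0]
force: [1.2, 0.9, 0.1]
width: 0.181
gripper_force: 0.0
```

Request:
drive_tool([
  [-1.2,-0.5,0,0.6,-0.85,-0.5,0],
  [-1.83,-0.8,0,1.2,-1.7,-1,0],
  [-1.83,-0.8,0,1.9,-2.8,-1.5,0],
  [-1.83,-0.8,0,1.9,-2.8,-1.5,0],
])

```text
clock: 1.55
position: [0.577, 0.0687, 0.1649]
ee_rot: [1.639, 2.503, -0.151]
force: [-0.6, -0.9, 0.5]
width: 0.006
gripper_force: 0.0
```

```bash
python3 - <<'E'
from m import *
o=arm.observe();R=cv2.Rodrigues(o['ee_rot'])[0];print(o['position'],R.round(3))
a=grab('scene');w=grab('wrist')
u,v=308,190
c=a['pixels'][v-90:v+70,u-60:u+140]
cv2.imwrite('pics/c1.png',cv2.cvtColor(np.hstack([cv2.resize(c,(400,320)),cv2.resize(w['pixels'],(400,320))]),cv2.COLOR_RGB2BGR))
E
```

```text
[0.57698897 0.06873478 0.16486195] [[-0.393  0.917  0.067]
 [ 0.902  0.399 -0.164]
 [-0.177 -0.004 -0.984]]
```

View pics/c1.png

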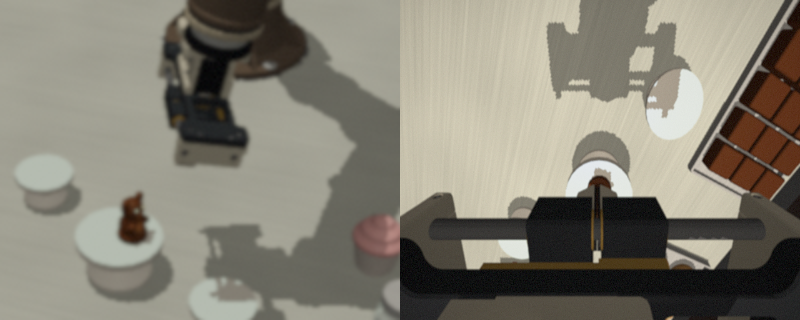

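```bash
python3 - <<'E'
from m import *
o=arm.observe();R=cv2.Rodrigues(o['ee_rot'])[0];p=o['position']
a=grab('scene')
L=[p+R@np.array(q) for q in [(0,0,0),(0,0,-.03),(0,0,-.066),(-.0095,-.019,0),(-.0095,.019,0),(0,-.019,-.05),(0,.019,-.05)]]
U=proj(a,L); print(U.round(1))
u,v=U[0].astype(int); x0,y0=u-40,v-50
c=cv2.resize(a['pixels'][y0:y0+80,x0:x0+80],None,fx=7,fy=7,interpolation=cv2.INTER_CUBIC)
for i,q in enumerate(U): cv2.circle(c,tuple(((q-[x0,y0]+.5)*7).astype(int)),4,(0,255,0) if i<3 else (255,0,255),-1)
cv2.imwrite('pics/c2.png',cv2.cvtColor(c,cv2.COLOR_RGB2BGR))
E
```

```text
[[340.5 181.6]
 [343.3 171.4]
 [346.8 158.8]
 [335.7 176.4]
 [337.6 186.1]
 [344.1 159.7]
 [346.4 169.3]]
```

View pics/c2.png

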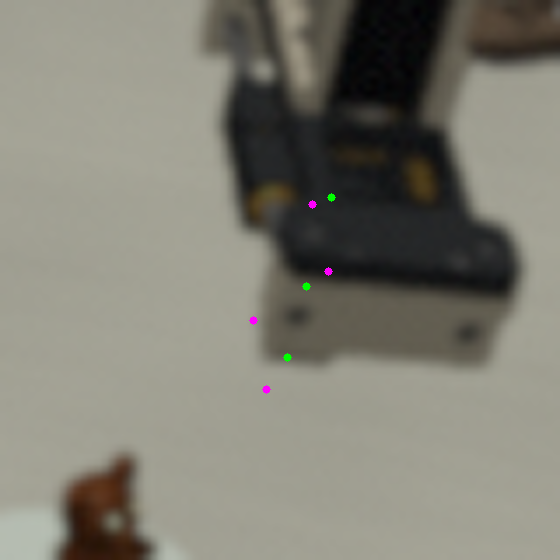

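```bash
python3 - <<'E'
from m import *
import pickle
a,b=pickle.load(open('im0.pkl','rb'))
R=cv2.Rodrigues(np.array([-6.16154881e-01, -3.08043052e+00,  2.25947522e-03]))[0];p=np.array([0.24027101, 0.57647209, 0.22600492])
U=proj(a,[p,p+R@[0,.046,0],p+R@[0,-.046,0],p+R@[0,0,-.066],p+R@[.03,0,-.066]])
x0,y0=525,40
c=cv2.resize(a['pixels'][y0:y0+115,x0:x0+115],(400,400),interpolation=cv2.INTER_CUBIC);f=400/115
for q in U: cv2.circle(c,tuple(((q-[x0,y0]+.5)*f).astype(int)),3,(0,255,0),-1)
w=grab('wrist');M=np.linalg.inv(w['mount']);K=w['intrinsics']
d=cv2.resize(w['pixels'][180:400,200:440],(400,400*220//240));g=400/240
for q in[(0,0,0),(0,0,-.03),(0,0,-.06),(.0095,0,0),(-.0095,0,0)]:
    z=K@(M@np.array([*q,1]))[:3];z=z[:2]/z[2];cv2.circle(d,tuple(((z-[200,180]+.5)*g).astype(int)),3,(0,255,0),-1);print(q,z)
d=np.vstack([d,np.zeros((400-d.shape[0],400,3),np.uint8)])
cv2.imwrite('pics/c3.png',cv2.cvtColor(np.hstack([c,d]),cv2.COLOR_RGB2BGR))
E
```

```text
(0, 0, 0) [314.2672024  249.02373316]
(0, 0, -0.03) [314.03587343 276.97426873]
(0, 0, -0.06) [313.69073999 318.67533429]
(0.0095, 0, 0) [314.28708736 234.1809335 ]
(-0.0095, 0, 0) [314.24794189 263.40042375]
```

View pics/c3.png

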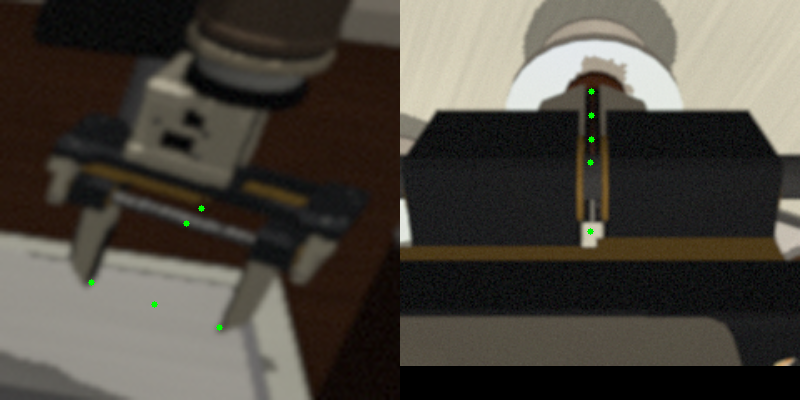

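The pictures show narrow fingertips, with dark, wider finger backs starting 30–40 mm up. I'll lean the tool 15° away from the bear so that only the tips reach its foot.

Request:
drive_tool([
  [-0.92,-0.4,0,0,0,-0.8,0],
  [-0.92,-0.4,0,0,0,-1.6,0],
  [-0.92,-0.4,0,0,0,-2.3,0],
  [-0.92,-0.4,0,0,0,-2.5,0],
  [-0.92,-0.4,0,0,0,-2.5,0],
])

```text
clock: 2.25
position: [0.5758, 0.0759, 0.0664]
ee_rot: [1.589, 2.445, -0.212]
force: [-0.5, -0.0, -0.1]
width: 0.005
gripper_force: 0.0
```

```bash
python3 - <<'E'
from m import *
for i in range(3):
    w=grab('scene')
    o=arm.observe();print(o['position'],o['force'],o['dq'].round(3))
R=cv2.Rodrigues(o['ee_rot'])[0];p=o['position']
print(R.round(3)); 
w=grab('wrist');M=np.linalg.inv(w['mount']);K=w['intrinsics']
P,_=np.array([.6015,.0165,.06]),0
print('bear in tool',R.T@(P-p), 'lowest corner z',[ (p+R@np.array([s*.0095,0,0]))[2] for s in(-1,1)])
b=grab('top');a=w0=grab('scene')
c=cv2.resize(w['pixels'][120:320,160:480],(400,250));d=cv2.resize(a['pixels'][150:260,250:410],(400,275),interpolation=cv2.INTER_CUBIC)
cv2.imwrite('pics/c4.png',cv2.cvtColor(np.vstack([c,d]),cv2.COLOR_RGB2BGR))
print(bear_scene(a,np.array([.6084,.0004,.06])))
E
```

```text
[0.5766329  0.07571134 0.06750438] [ 0.79530937 -0.33733261  0.19331717] [ 0.006 -0.021  0.011 -0.014  0.001  0.004  0.002]
[0.57725395 0.07553289 0.06811964] [ 0.61312939 -0.04611406  0.1887771 ] [ 0.007 -0.013  0.005 -0.005  0.001 -0.004  0.   ]
[0.57744384 0.07542037 0.06834078] [-0.26934774 -0.05142561  0.2996065 ] [ 0.004 -0.005  0.002  0.001 -0.003 -0.006  0.001]
[[-0.391  0.914  0.106]
 [ 0.883  0.405 -0.236]
 [-0.259  0.001 -0.966]]
bear in tool [-0.05929132 -0.00185845  0.02451456] lowest corner z [np.float64(0.07079882349678407), np.float64(0.065882729839118)]
(array([0.60081667, 0.01652689]), np.float64(0.03418201705549461), (np.float64(314.1875), np.float64(221.4375)))
```

View pics/c4.png

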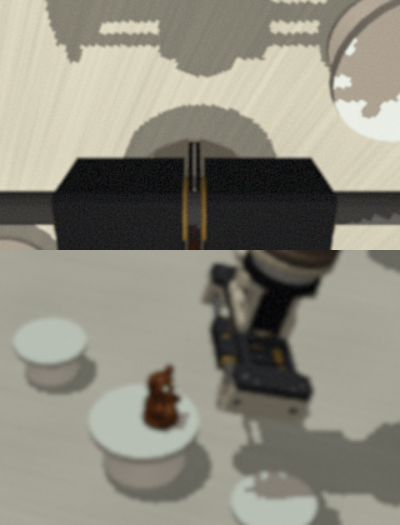

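Request:
drive_tool([
  [0,0,0,-0.07,0,-0.06,0],
  [0,0,0,-0.07,0,-0.11,0],
  [0,0,0,-0.02,-0.11,-0.11,0],
  [0,0,0,0.03,-0.22,-0.11,0],
  [0,0,0,0.08,-0.33,-0.11,0],
])

```text
clock: 3.05
position: [0.5799, 0.061, 0.0624]
ee_rot: [1.591, 2.443, -0.211]
force: [0.6, 0.8, -0.1]
width: 0.005
gripper_force: 0.0
```

Request:
drive_tool([
  [0,0,0,0.04,-0.09,0,0],
  [0,0,0,0.08,-0.18,0,0],
  [0,0,0,0.11,-0.25,0,0],
  [0,0,0,0.11,-0.25,0,0],
  [0,0,0,0.11,-0.25,0,0],
])

```text
clock: 3.55
position: [0.584, 0.0518, 0.0623]
ee_rot: [1.591, 2.443, -0.211]
force: [0.4, -1.6, -0.4]
width: 0.009
gripper_force: 0.0
```

```bash
cat > n.py <<'E'
from m import *
C=np.array([.6084,.0004,.06])
a=grab('scene');b=grab('top')
o=arm.observe();R=cv2.Rodrigues(o['ee_rot'])[0];p=o['position']
print('tcp',p.round(4),o['force'].round(2),'clock',o['clock'],'corners z',[ (p+R@np.array([s*.0095,0,0]))[2].round(4) for s in(-1,1)])
B=bear_scene(a,C);print('bear',B,'to centre',(C[:2]-B[0])*1000)
x=p[:2]-B[0];print('tcp from bear: dist',np.linalg.norm(x)*1000,'tool frame',(R.T@np.array([*-x,0]))*1000)
P,c,r=stand_top(b,(290,145,365,220));print('stand',c,r)
E
python3 n.py
```

```text
tcp [0.584  0.052  0.0623] [-0.11 -0.53 -0.65] clock 3.65 corners z [np.float64(0.0648), np.float64(0.0599)]
bear (array([0.60081667, 0.01652689]), np.float64(0.034161472872143224), (np.float64(314.1875), np.float64(221.4375))) to centre [  7.583325   -16.12688966]
tcp from bear: dist 39.27922722478823 tool frame [-37.92871722   1.05738908  10.15637878]
stand [608.62945557   0.61075479] 55.523780822753906
```

Request:
drive_tool([
  [0,0,0,0,0,0.04,0],
  [0,0,0,0.025,-0.055,0.04,0],
  [0,0,0,0.05,-0.11,0.04,0],
  [0,0,0,0.075,-0.16,0.04,0],
  [0,0,0,0.1,-0.22,0.04,0],
])

```text
clock: 4.15
position: [0.5881, 0.0427, 0.0639]
ee_rot: [1.591, 2.443, -0.211]
force: [-0.5, 1.0, -0.9]
width: 0.008
gripper_force: 0.0
```

Request:
drive_tool([
  [0,0,0,0.015,-0.036,0,0],
  [0,0,0,0.03,-0.072,0,0],
  [0,0,0,0.045,-0.108,0,0],
  [0,0,0,0.06,-0.14,0,0],
  [0,0,0,0.06,-0.14,0,0],
])

```text
clock: 4.65
position: [0.5905, 0.0371, 0.0639]
ee_rot: [1.591, 2.443, -0.211]
force: [-0.2, -0.2, 0.2]
width: 0.007
gripper_force: 0.1
```

```bash
python3 n.py
```

```text
tcp [0.5904 0.0373 0.0639] [-0.54  0.55 -0.01] clock 4.75 corners z [np.float64(0.0664), np.float64(0.0615)]
bear (array([0.60154616, 0.01444453]), np.float64(0.0368992853762388), (np.float64(313.3125), np.float64(221.4375))) to centre [  6.85383686 -14.04453477]
tcp from bear: dist 25.378574146195337 tool frame [-24.49626858   0.95368555   6.56470375]
stand [6.08506653e+02 1.92666888e-01] 55.45132827758789
```

Request:
drive_tool([
  [0,0,0,0.018,-0.036,0,0],
  [0,0,0,0.035,-0.072,0,0],
  [0,0,0,0.053,-0.108,0,0],
  [0,0,0,0.07,-0.144,0,0],
  [0,0,0,0.088,-0.18,0,0],
])

```text
clock: 5.25
position: [0.594, 0.03, 0.0639]
ee_rot: [1.591, 2.443, -0.211]
force: [-0.2, 0.4, 0.4]
width: 0.003
gripper_force: 0.3
```

```bash
python3 n.py
```

```text
tcp [0.594  0.0297 0.064 ] [-0.11 -1.16  0.15] clock 5.35 corners z [np.float64(0.0665), np.float64(0.0615)]
bear (array([0.60604033, 0.00716233]), np.float64(0.03588971336092017), (np.float64(310.0), np.float64(221.9375))) to centre [ 2.35966541 -6.7623282 ]
tcp from bear: dist 25.56787193808976 tool frame [-24.63058309   1.85823951   6.60283259]
stand [6.08560486e+02 3.89124490e-02] 55.30812454223633
```

Request:
drive_tool([
  [0,0,0,0.015,-0.04,0,0],
  [0,0,0,0.03,-0.08,0,0],
  [0,0,0,0.045,-0.12,0,0],
  [0,0,0,0.06,-0.16,0,0],
  [0,0,0,0.06,-0.16,0,0],
])

```text
clock: 5.85
position: [0.5964, 0.0233, 0.064]
ee_rot: [1.591, 2.443, -0.211]
force: [-1.1, -1.1, -0.3]
width: 0.004
gripper_force: 0.1
```

```bash
python3 n.py
```

```text
tcp [0.5964 0.0236 0.064 ] [ 0.11 -0.77  0.16] clock 5.95 corners z [np.float64(0.0664), np.float64(0.0615)]
bear (array([6.08539991e-01, 3.36131456e-05]), np.float64(0.03585154853039274), (np.float64(307.0), np.float64(221.9375))) to centre [-0.13999112  0.36638685]
tcp from bear: dist 26.513160086283825 tool frame [-25.56179502   1.61623163   6.85055388]
stand [6.08973877e+02 3.64752918e-01] 55.26498031616211
```

Centred by this view. I'll back off along the same line, rise, and check from clear.

Request:
drive_tool([
  [0,0,0,-0.06,0.15,0,0],
  [0,0,0,-0.2,0.5,0,0],
  [0,0,0,-0.4,1,0,0],
  [0,0,0,-0.6,1.5,0.3,0],
  [0,0,0,-0.6,1.5,1.2,0],
])

```text
clock: 6.45
position: [0.5687, 0.0888, 0.1093]
ee_rot: [1.584, 2.452, -0.216]
force: [0.3, 0.6, 0.1]
width: 0.005
gripper_force: 0.0
```

Request:
drive_tool([
  [0,0,0,-0.3,0.5,1,0],
  [0,0,0,-0.6,1,2,0],
  [0,0,0,-1,1.8,3,0],
  [0,0,0,-1.4,2.7,3,0],
  [0,0,0,-1.4,2.7,3,0],
])

```text
clock: 6.95
position: [0.5138, 0.2002, 0.2326]
ee_rot: [1.58, 2.453, -0.203]
force: [-0.4, 0.6, -0.7]
width: 0.002
gripper_force: 0.0
```

```bash
python3 n.py; python3 - <<'E'
from m import *
a=grab('scene');b=grab('top')
q=cv2.resize(b['pixels'][145:220,290:365],None,fx=8,fy=8,interpolation=cv2.INTER_CUBIC)
m=(q.max(2)<85)&(q[...,0].astype(int)-q[...,2]>12)
n,l,s,ce=cv2.connectedComponentsWithStats(m.astype(np.uint8));i=1+np.argmax(s[1:,4])
print('top',ray(b,((ce[i][0]+.5)/8-.5+290,(ce[i][1]+.5)/8-.5+145),.08))
c=cv2.resize(b['pixels'][145:220,290:365],(395,400),interpolation=cv2.INTER_CUBIC);d=cv2.resize(a['pixels'][180:260,270:350],(400,400),interpolation=cv2.INTER_CUBIC)
cv2.imwrite('pics/c5.png',cv2.cvtColor(np.hstack([c,d]),cv2.COLOR_RGB2BGR))
E
```

```text
tcp [0.5152 0.194  0.2318] [ 1.13 -0.21  0.06] clock 7.05 corners z [np.float64(0.2342), np.float64(0.2293)]
bear (array([ 6.08748336e-01, -5.60376411e-04]), np.float64(0.03513219556572104), (np.float64(306.75), np.float64(221.9375))) to centre [-0.34833563  0.96037641]
tcp from bear: dist 215.89512457104536 tool frame [-208.48792052    5.99325046   55.74560755]
stand [608.65332031   0.65834832] 55.50394058227539
top [ 6.09856565e-01 -4.96428243e-04  8.00000000e-02]
```

View pics/c5.png

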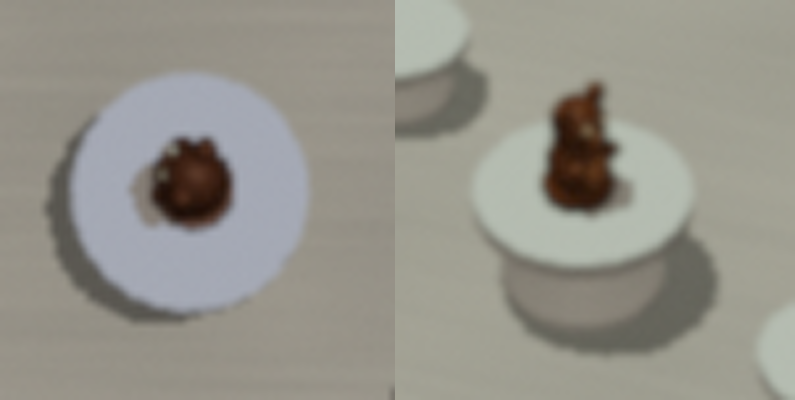

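Both views put the bear upright within about 2 mm of the stand's centre. The stand hasn't moved, and the hand is clear.

```bash
python3 -c "
from cell import arm
print(arm.sign_off())"
```

```text
the job is handed in; nothing more can be done
None
```

The job is handed in: at the last check, both camera views put the bear upright within about 2 mm of the stand's centre, with the stand unmoved and the hand clear; sign-off returned no verdict.

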